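Gather the rinsed stir bars in the tray's drain corner

TASK

Turn the knob of the height gauge until its pointer is level with the mark needle. Then take the grey drain tray by its upright tab and, keeping the opposite corner standing on the bench where it is, raise the tab until the middle of it is level with the pointer, so that all four stir bars slide into that low corner inside the tray. Finish while holding the tray tilted like this, with the bars at rest, and leave everything else alone.

Things in the scene. Friction and masses are not known exactly. Their poses are not given: they have to be found in the camera images.
- tray: Grey plastic drain tray, loose, 0.25 to 0.5 kg: square open box 160 x 160 mm, 40 high, walls and floor 5. Origin: centre of underside. Its x axis runs along the DIAGONAL: -x to the corner with the upright tab (113 mm), facing roughly the robot; +x to the far, drain corner (113 mm). y across, z up. Starts level on the bench. Tilt it on an arc about the drain foot, tool leaning along.
- tray_tab (a point): Grip point: middle of the upright tab, 20 mm outside the tab corner (tray x = -133 mm), 55 mm above the underside, 15 above the rim. The tab is a plate 10 mm thick along tray y (pinch across y, from above), 42 long along tray x, from 20 to 75 mm above the underside. Axes as the tray; moves with it.
- drain_foot (a point): Outer bottom point of the tray's drain corner, x = +113 mm in the tray's frame, on the bench: the point on which the tray tilts. Same axes as the tray.
- drain_corner (a point): Inside drain corner of the tray, on the inner floor (x = +106 mm, z = +5 mm in the tray's frame): where the bars have to gather. Same axes as the tray.
- gauge_knob_grip (a point): Grip point of the gauge's black bar knob, on its upright axis, 67 mm above the bench. Grip bar 42 mm long along this point's x, 14 wide along y (pinch across y, from above), 44 to 74 mm above the bench; the point turns with the knob. The axis is 120 mm from the two upright rods, on the robot's side of them. Gear box below: 30 mm high.
- gauge_knob (a joint): Turn of the gauge knob, rad, 0 to 4.0, growing clockwise seen from above. 1 rad clockwise raises the pointer by 25 mm (geared, no backlash). It stays where it is left; turning takes about 0.06 N m. It starts between 0 and 0.6.
- pointer_tip (a point): Tip of the gauge's pointer: a white tapering needle, level, on a small aluminium block that slides up and down the one rod of the gauge (the rod on the gauge's -y side), driven by the knob. Starts lower than the mark; its block also has a short steel peg facing away from the robot. 85 mm above the bench at knob 0. z up.
- mark_tip (a point): Tip of the mark: the same needle on a block clamped to the gauge's other rod (+y side), facing the pointer, tips 4 mm apart when level. Fixed in a run, 130 to 165 mm above the bench. z up. The gauge (steel base 210 x 110 mm, rods and top bar up to 222 mm) is fixed to the bench.
- bar1: White PTFE-coated stir bar, loose in the tray: a slippery rod with round ends, 25 mm long along its x axis, 10 mm thick, 10 g. Origin: its centre.
- bar2: White PTFE-coated stir bar, loose in the tray: a slippery rod with round ends, 25 mm long along its x axis, 10 mm thick, 10 g. Origin: its centre.
- bar3: White PTFE-coated stir bar, loose in the tray: a slippery rod with round ends, 25 mm long along its x axis, 10 mm thick, 10 g. Origin: its centre.
- bar4: White PTFE-coated stir bar, loose in the tray: a slippery rod with round ends, 25 mm long along its x axis, 10 mm thick, 10 g. Origin: its centre.
- beaker: Bystander: small glass beaker, 68 mm wide, 85 mm high, loose. Origin: centre of its underside.
- wash_bottle: Bystander: white wash bottle, 64 mm wide, 160 mm high, loose. Origin: centre of its underside.
- mortar: Bystander: white ceramic mortar bowl, 100 mm wide, 50 mm high, loose. Origin: centre of its underside.
There are look-alikes about, which are no part of the job. What is shaped like the part that bears gauge_knob_grip but orange is not meant.

How it is judged:
By the outcome, as a careful person would: the job done as asked, in the order asked, and still so for the second after the job is handed in, while the arm keeps its last pose, push and grip.
It also fails if it takes over 72 s, if anything falls off the work surface, if the arm or the gripper's body presses on something with over 40 N, if the wrist force passes 120 N, or if a joint passes its speed limit or range.

ROBOT

A 6-joint arm with a two-finger parallel gripper is mounted at the origin on the work surface. World frame = base frame: x ahead of the robot, y to its left, z up, the work surface at z = 0. Lengths are in m, angles in degrees, forces in N, time in s.
With the tool pointing down it reaches from about 0.4 to 0.825 m from the base axis. Payload 7 kg.
Tool frame: the origin (TCP) lies midway between the tips of the shut fingers; the grasp point (between the pads) lies 19 mm behind it; z points along the fingers, y is the line along which they close (so a half turn about z gives the same grasp; the last joint's range is limited). The gripper opens to 88 mm and grips with 3 to 60 N. Pads are 19 mm wide; open, the fingers measure 130 mm over their backs; the gripper's body (78 mm by 193 mm) begins 47 mm behind the grasp point.
Start: joints at [82.512, 20.546, 0.682, 0, -70.136, -16.507], TCP at [0.275, 0.617, 0.227] pointing down, gripper open.
Joint ranges: [-176.03, 176.03], [-82.01, 121.73], [-58.28, 71.71], [-173.87, 95.51], [-174.79, -0.11], [-173.66, 173.66]. Speed limits (degrees/s): [136.94, 136.94, 172.46, 180, 180, 180].

INTERFACE

Orientations are given as a 3x3 rotation matrix whose columns are the frame's x, y, z axes.
In Python, from rig import robot gives the robot as it stands. Calls block until the motion is done:
- robot.goto(position, orientation): joint-space move of the TCP to a pose.
- robot.servo_line(position, ori=None, speed=0.15): straight line of the TCP; ori=None keeps the orientation; speed is the mean speed in m/s.
- robot.movej(angles): joint-space move.
- robot.move_gripper(opening): opening from 0.0 (shut) to 1.0 (fully open); the grip force is fixed at half the most; returns when the fingers have stopped.
- robot.dwell(seconds).
- robot.ik(position, orientation): joint angles nearest the present ones, or None.
- robot.grab_frame(name): name is "scene" or "top" or "wrist"; returns (picture, depth): 420x560x3 uint8, red, green, blue; 420x560 float32, m along the optical axis (not along the pixel's ray), 0 where there is no reading.
- robot.camera_info(name): a dict with "vfov" (degrees; the focal length in pixels is half the picture's height over the tangent of half this angle, whatever the lens; pixels are square), "cx", "cy" (the principal point, pixels), "k1" (the pictures are not rectified: a ray, as slopes to the right and down, at radius r is drawn at 1 + k1 r^2 times it, then the intrinsics apply), "view" (4x4, takes a point from world to camera coordinates); the wrist camera has in their place "T_tool_cam" (4x4, takes a point from camera to tool coordinates, whose origin is the TCP and whose axes are the flange's). Camera axes: x right, y down, z forward; pixel columns grow to the right and rows downward; lengths in m; the calibration is good to about 2 mm. A picture is of the moment at which its call begins: read the wrist's pose just before it. camera_info takes no time and is no camera call.
A pose or a line that the arm cannot do raises robot.Unreachable and nothing moves.
- robot.job_done(): hands the job in; it is judged then, once.
Readings, each from a call of its own:
- robot.read_t(): time.
- robot.read_qpos(): joint angles.
- robot.read_qvel(): joint speeds.
- robot.read_effort(): joint torques, N m.
- robot.read_position(): TCP position.
- robot.read_tcp_rot(): TCP orientation.
- robot.read_force(): force on the tool from outside, world axes, zero at the start.
- robot.read_ft_torque(): the same for the moment, N m.
- robot.read_grip_width(): opening from 0.0 (shut) to 1.0 (fully open).
- robot.read_finger_force(): force on a finger pad.
Only numpy, scipy, OpenCV 4.12 (cv2) and the standard library are available. Lean on these libraries where they do the work, as an engineer would, in place of code of your own. Each camera call takes 0.05 s, during which the arm holds its last target. There are 200 camera calls.

## Working session

There is one attempt and no reset: what is moved stays moved. The work goes in short steps, each a Python script; the robot and the scene stay as the last script left them, time stands still between calls to the robot, and variables do not carry over. Pictures are saved under pics/ and viewed, at most 10 in all, crops included, and the job is handed in when it is done.

```bash
mkdir -p pics; ls; cat > h.py <<'E'
import numpy as np, cv2
from rig import robot
def save(n,im): cv2.imwrite(f'pics/{n}.png',cv2.cvtColor(im,cv2.COLOR_RGB2BGR))
def cam(name,wr=None):
    c=robot.camera_info(name); f=210/np.tan(np.radians(c['vfov'])/2)
    if 'view' in c: T=np.linalg.inv(np.array(c['view']))
    else:
        p,R=wr; W=np.eye(4);W[:3,:3]=R;W[:3,3]=p; T=W@np.array(c['T_tool_cam'])
    return dict(f=f,cx=c['cx'],cy=c['cy'],k1=c['k1'],T=T)
def slopes(c,uv):
    d=(np.atleast_2d(uv).astype(float)-[c['cx'],c['cy']])/c['f']; s=d.copy()
    for _ in range(20): s=d/(1+c['k1']*(s**2).sum(1,keepdims=True))
    return s
def rays(c,uv):
    s=slopes(c,uv); d=np.c_[s,np.ones(len(s))]@c['T'][:3,:3].T
    return c['T'][:3,3],d
def onplane(c,uv,z):
    o,d=rays(c,uv); return o+d*((z-o[2])/d[:,2])[:,None]
def pts(c,uv,dep):
    uv=np.atleast_2d(uv); o,d=rays(c,uv); return o+d*dep[uv[:,1].astype(int),uv[:,0].astype(int)][:,None]
def proj(c,P):
    P=np.atleast_2d(P); q=(P-c['T'][:3,3])@c['T'][:3,:3]; s=q[:,:2]/q[:,2:]
    return s*(1+c['k1']*(s**2).sum(1,keepdims=True))*c['f']+[c['cx'],c['cy']]
def cross(c1,uv1,c2,uv2):
    o1,d1=rays(c1,uv1);o2,d2=rays(c2,uv2);d1=d1[0];d2=d2[0]
    t=np.linalg.lstsq(np.c_[d1,-d2],o2-o1,rcond=None)[0]
    a=o1+t[0]*d1;b=o2+t[1]*d2; return (a+b)/2,np.linalg.norm(a-b)
E
python3 - <<'E'
from h import *
for n in ['scene','top']:
    im,d=robot.grab_frame(n); save(n,im); np.savez(n,im=im,d=d)
    c=cam(n); print(n,c['f'],c['cx'],c['cy'],c['k1'],c['T'].round(3).tolist())
print(robot.camera_info('wrist')); print(robot.read_t(),robot.read_tcp_rot())
E
```

```text
pics
scene 465.38817075927125 278.3518887355499 213.8583214917009 -0.03574973248809551 [[-0.338, 0.52, -0.784, 1.464], [0.941, 0.18, -0.287, 0.348], [-0.008, -0.835, -0.55, 0.758], [0.0, 0.0, 0.0, 1.0]]
top 401.97031669666006 280.0300211599663 206.50850702399583 -0.011380609354121812 [[0.026, -0.996, 0.081, 0.428], [-1.0, -0.026, 0.006, -0.014], [-0.003, -0.081, -0.997, 1.173], [0.0, 0.0, 0.0, 1.0]]
{'vfov': 66.36296618455336, 'cx': 280.3935374511824, 'cy': 198.23151901120045, 'k1': -0.07709239121098604, 'T_tool_cam': array([[-5.91654750e-04, -9.58676260e-01, -2.84498643e-01,
         7.72253357e-02],
       [ 9.99999029e-01, -2.08252845e-04, -1.37788748e-03,
        -9.33774907e-04],
       [ 1.26170036e-03, -2.84499182e-01,  9.58675453e-01,
        -1.58049192e-01],
       [ 0.00000000e+00,  0.00000000e+00,  0.00000000e+00,
         1.00000000e+00]])}
0.1 [[ 9.13535925e-01 -4.06757785e-01 -4.66924281e-04]
 [-4.06758029e-01 -9.13534877e-01 -1.39070196e-03]
 [ 1.39127234e-04  1.46038140e-03 -9.99998924e-01]]
```

View pics/scene.png

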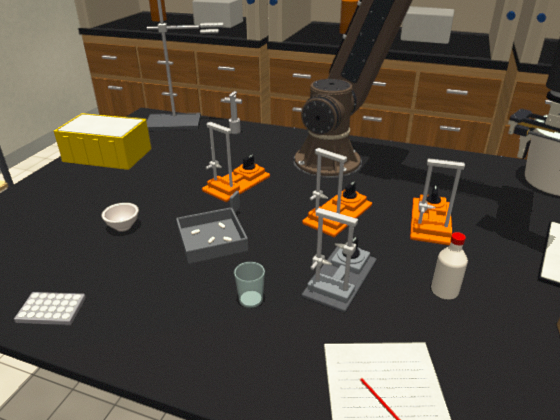

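View pics/top.png

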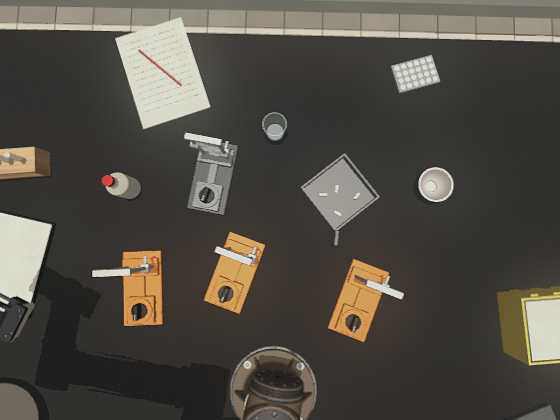

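The scene shows four gauges with black bar knobs. Candidates for the knob in the top image are grey (207,194), orange (139,312), orange (226,293) and orange (352,322). The steel-grey one at (207,194), scene ~(350,255), is the right one. The tray is at top (340,192), with its tab at (336,238). I'll measure roughly, then take a close look with the wrist camera.

```bash
python3 - <<'E'
from h import *
c=cam('top')
for n,uv,z in [('knob',(207,194),.074),('tab',(336,238),.07),('tN',(345,155),.04),('tE',(378,197),.04),('tS',(337,230),.04),('tW',(302,188),.04),('bridge L',(186,137),.222),('bridge R',(229,147),.222),('beaker',(274,126),0.05),('bottle',(125,186),.1),('orange knob',(226,293),.07),('orange bar',(235,255),.222)]:
    print(n,onplane(c,[uv],z)[0].round(3))
k=onplane(c,[(207,194)],.074)[0]
R=np.array(robot.read_tcp_rot())
# candidate look pose: tool down, camera over gauge
q0=robot.read_qpos()
for yaw in (0,90,180,-90):
  a=np.radians(yaw); R=np.array([[np.cos(a),np.sin(a),0],[np.sin(a),-np.cos(a),0],[0,0,-1]])
  p=[k[0],k[1],.26]
  print(yaw,robot.ik(p,R))
E
```

```text
knob [0.546 0.194 0.074]
tab [ 0.435 -0.163  0.07 ]
tN [ 0.672 -0.189  0.04 ]
tE [ 0.554 -0.284  0.04 ]
tS [ 0.457 -0.169  0.04 ]
tW [ 0.574 -0.068  0.04 ]
bridge L [0.667 0.223 0.222]
bridge R [0.645 0.118 0.222]
beaker [0.749 0.016 0.05 ]
bottle [0.559 0.412 0.1  ]
orange knob [0.278 0.133 0.07 ]
orange bar [0.388 0.095 0.222]
0 [ 38.91054727  10.4702458   -8.71397598   0.         -70.81577822
  51.08945273]
90 [ 38.91054727  10.4702458   -8.71397598   0.         -70.81577822
 141.08945273]
180 [  38.91054727   10.4702458    -8.71397598    0.          -70.81577822
 -128.91054727]
-90 [ 38.91054727  10.4702458   -8.71397598   0.         -70.81577822
 -38.91054727]
```

```bash
cat >> h.py <<'E'
def tool(yaw,tilt=0,ax=0.):
    """tool-down rotation, tool x along yaw (deg), then tool z leaned by tilt (deg) toward world direction ax (deg)"""
    a=np.radians(yaw); R=np.array([[np.cos(a),np.sin(a),0],[np.sin(a),-np.cos(a),0],[0,0,-1]])
    b=np.radians(ax); k=np.array([np.sin(b),-np.cos(b),0])  # rotating -z about k moves it toward (cos b,sin b)
    return cv2.Rodrigues(k*np.radians(tilt))[0]@R
def look(n):
    wr=(np.array(robot.read_position()),np.array(robot.read_tcp_rot()))
    im,d=robot.grab_frame('wrist'); save(n,im); np.savez(n,im=im,d=d,p=wr[0],R=wr[1]); return im
def load(n):
    z=np.load(n+'.npz'); return z['im'],z['d'],cam('wrist',(z['p'],z['R'])) if 'p' in z else cam(n)
E
python3 - <<'E'
from h import *
print(tool(168,35,-12).round(2))
robot.goto([.546,.194,.27],tool(-12)); a=look('w1')
robot.goto([.525,.19,.25],tool(168,35,-12)); b=look('w2')
save('w12',np.vstack([cv2.resize(a[:,80:480],(400,420))[:300],b[:300,80:480]]))
print(robot.read_t(),robot.read_qpos())
E
```

```text
[[-0.8   0.21  0.56]
 [ 0.17  0.98 -0.12]
 [-0.57  0.   -0.82]]
3.8917 [ 53.51800619  -4.93493161 -52.66439923  54.31106587 -39.99710371
 162.15697436]
```

View pics/w12.png

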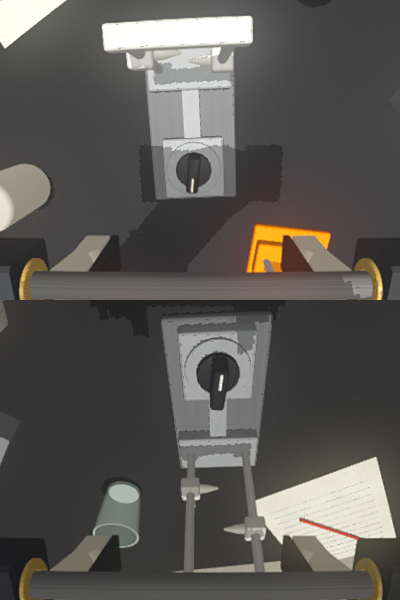

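w1 (upper) shows the grey gauge's knob at about (273,172), with the orange look-alike off to the side. w2 (lower) shows the pointer block on the left, tip ~(297,188), and the mark on the right, tip ~(304,228). Next is one close crop to check the choice and pick exact pixels.

```bash
python3 - <<'E'
from h import *
a=load('w1')[0][135:210,235:310]; b=load('w2')[0][170:245,255:355]; s=load('scene')[0][205:305,300:380]
b2=load('w2')[0][40:115,255:330]
r=lambda x,k:cv2.resize(x,None,fx=k,fy=k,interpolation=cv2.INTER_NEAREST)
A=np.zeros((600,800,3),np.uint8)
for im,y,x,k in [(a,0,0,4),(b,0,300,4),(s,300,400,3),(b2,300,0,4)]:
    q=r(im,k); q=q[:600-y,:800-x]; A[y:y+q.shape[0],x:x+q.shape[1]]=q
save('crop1',A)
E
```

```text
(no output)
```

View pics/crop1.png

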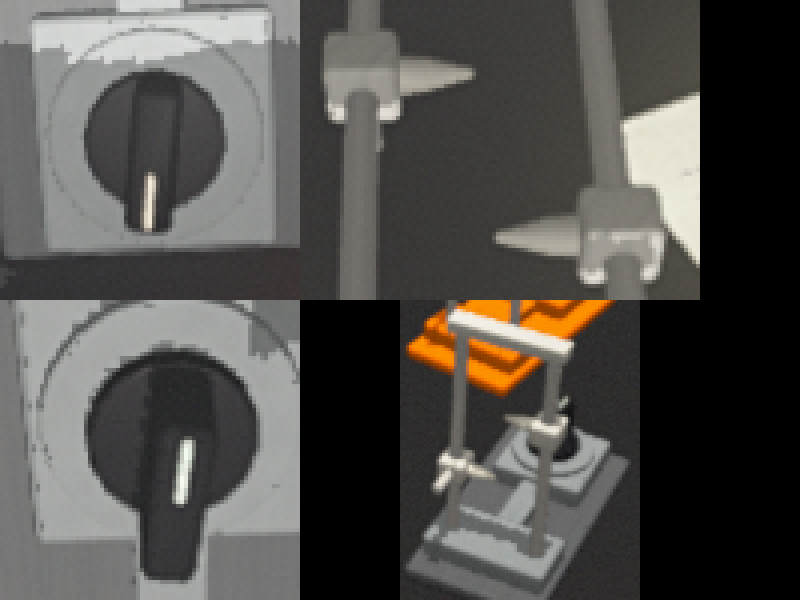

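The crop confirms the steel gauge with the black bar knob. In w2 the pointer tip is (298.7,188.2) and the mark tip (303.7,229.5). In scene they are (330.3,263.3) and (336,245.3).

```bash
python3 - <<'E'
from h import *
im,d,c=load('w2'); cs=cam('scene')
for n,a,b in [('ptr',(298.7,188.2),(330.3,263.3)),('mark',(303.7,229.5),(336,245.3))]:
    P,e=cross(c,a,cs,b); print(n,P.round(4),e.round(4), 'depth',pts(c,np.array([np.round(a)+([-4,0] if n=='ptr' else [4,0])]).astype(int),d).round(4))
for w in ['w1','w2']:
    im,d,c=load(w)
    uv=np.argwhere(np.ones(d.shape,bool))[:,::-1]; P=pts(c,uv,d)
    m=(np.hypot(P[:,0]-.546,P[:,1]-.194)<.05)&(P[:,2]>.062)&(P[:,2]<.09); Q=P[m]
    (ctr,wh,ang)=cv2.minAreaRect((Q[:,:2]*1000).astype(np.float32)); print(w,m.sum(),np.percentile(Q[:,2],[50,95]).round(4),ctr,wh,ang)
    mean=Q[:,:2].mean(0); u,s,v=np.linalg.svd(Q[:,:2]-mean); print(mean,np.degrees(np.arctan2(v[0,1],v[0,0])))
# tray from top depth
im,d,c=load('top')
uv=np.argwhere(np.ones(d.shape,bool))[:,::-1]; P=pts(c,uv,d)
near=(np.hypot(P[:,0]-.56,P[:,1]+.18)<.16)
m=near&(P[:,2]>.03)&(P[:,2]<.05); r=cv2.minAreaRect((P[m,:2]*1000).astype(np.float32)); print('tray rim',m.sum(),r,cv2.boxPoints(r).tolist())
m=near&(P[:,2]>.06)&(P[:,2]<.085); Q=P[m];print('tab',len(Q),Q[:,:2].mean(0),Q[:,2].mean(), cv2.minAreaRect((Q[:,:2]*1000).astype(np.float32)))
for o in [(.375,.06)]:print()
E
```

```text
ptr [0.6645 0.1814 0.09  ] 0.0051 depth [[0.6622 0.1798 0.0902]]
mark [0.6672 0.188  0.1459] 0.0025 depth [[0.6651 0.1916 0.1489]]
w1 451 [0.0733 0.0746] (545.470947265625, 202.68507385253906) (13.893457412719727, 42.032745361328125) 73.25550842285156
[0.54676351 0.20229443] 163.1535391740188
w2 674 [0.0734 0.0747] (545.7593383789062, 205.18930053710938) (14.226235389709473, 41.520172119140625) 73.11918640136719
[0.54254717 0.20553895] -17.572341713575817
tray rim 467 ((548.2201538085938, -172.05955505371094), (182.37098693847656, 188.0886688232422), 39.46879577636719) [[418.0475769042969, -157.4228515625], [537.607666015625, -302.621826171875], [678.3927001953125, -186.69625854492188], [558.8326416015625, -41.497283935546875]]
tab 63 [ 0.4360589  -0.16331952] 0.07239166510039936 ((436.16357421875, -164.0394744873047), (10.122962951660156, 41.59146499633789), 83.77336883544922)
```

```bash
python3 - <<'E'
from h import *
k=[.5455,.204]; R=tool(-16.8)
robot.goto([*k,.27],R); robot.servo_line([*k,.050],speed=.12)
print('down',robot.read_force(),robot.read_qpos())
robot.move_gripper(0.0); print('grip',robot.read_grip_width()*88,robot.read_finger_force(),np.round(robot.read_force(),1),robot.read_position())
im,_=robot.grab_frame('scene'); ims=[im[205:305,280:380]]
for s in range(4):
    q=np.array(robot.read_qpos()); q[5]-=30; robot.movej(q)
    print(s,np.round(robot.read_force(),1),np.round(robot.read_ft_torque(),2),np.round(robot.read_position(),4),robot.read_t())
im,d=robot.grab_frame('scene'); np.savez('s2',im=im,d=d); ims.append(im[205:305,280:380])
save('turn',cv2.resize(np.hstack(ims),None,fx=4,fy=4,interpolation=cv2.INTER_NEAREST))
E
```

```text
down [ 0.54432918  0.78971567 -0.70061755] [ 3.97312558e+01  2.17689983e+01 -2.34129354e+01  6.06248175e-03
 -4.47540754e+01  3.34685813e+01]
grip 13.564388594528245 29.999922215938568 [ 0.3 -0.8 -0.9] [0.54545475 0.20388367 0.04998903]
0 [ 0.8  1.3 -1.7] [ 0.55 -0.26 -0.05] [0.5457 0.2042 0.05  ] 9.5833
1 [ 2.9  0.1 -3.1] [ 0.51 -1.06 -0.08] [0.546  0.2044 0.05  ] 10.15
2 [ 5.   0.5 -3.8] [ 0.02 -1.89 -0.07] [0.5464 0.2044 0.05  ] 10.7167
3 [ 6.  -1.7 -4.4] [-0.33 -2.2  -0.05] [0.5467 0.2042 0.05  ] 11.2833
```

View pics/turn.png

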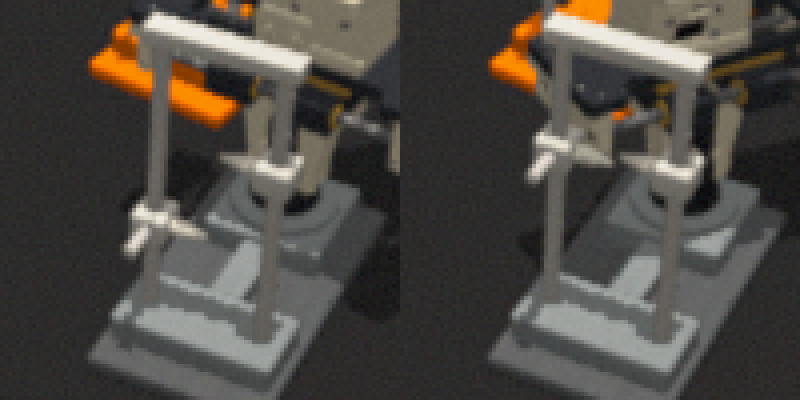

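Each 30° step held, and the pointer rose as expected to about 2–3 px (4–8 mm) below the mark. I'll turn 10° more, release, and measure it close up.

```bash
python3 - <<'E'
from h import *
q=np.array(robot.read_qpos()); q[5]-=10; robot.movej(q)
p=robot.read_position(); print(p, robot.read_qpos())
robot.move_gripper(1.0)
robot.servo_line([p[0],p[1],.24],speed=.2)
# closer, flatter view
q0=robot.read_qpos()
for t in (45,40,35):
    P=np.array([.525,.205,.25]); R=tool(168,t,-12)
    if robot.ik(P,R) is not None: break
robot.goto(P,R); im=look('w3'); print(t,robot.read_t())
cv2.imwrite('pics/w3c.png',cv2.cvtColor(cv2.resize(im[140:290,230:400],None,fx=4,fy=4,interpolation=cv2.INTER_NEAREST),cv2.COLOR_RGB2BGR))
E
```

```text
[0.54684383 0.20416669 0.05002448] [ 3.96897715e+01  2.18560305e+01 -2.33966859e+01  6.95015938e-02
 -4.46413741e+01 -9.52809760e+01]
40 17.6167
```

View pics/w3c.png

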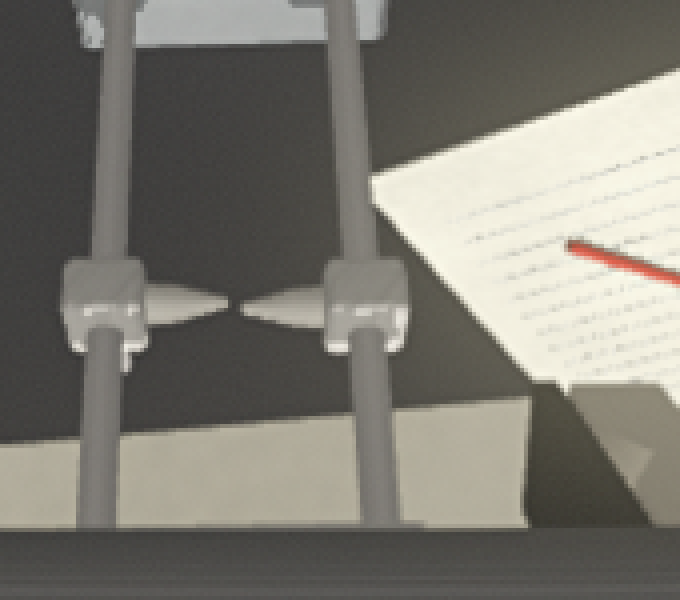

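The blocks are nearly level. Tips appear at full-picture (286.8,215.5) for the pointer and (290.8,217.2) for the mark. I'll compute the residual from the needle midlines on the rods' plane.

```bash
python3 - <<'E'
from h import *
im,d,c=load('w3'); g=im.astype(int).max(2)
# gauge yaw: base edge / blocks from depth
uv=np.argwhere(np.ones(d.shape,bool))[:,::-1]; P=pts(c,uv,d)
m=(np.hypot(P[:,0]-.66,P[:,1]-.18)<.09)&(P[:,2]>.10)&(P[:,2]<.20)
img=m.reshape(d.shape).astype(np.uint8)
L=m&(uv[:,0]<284)&(uv[:,0]>240); Rr=m&(uv[:,0]>=310)&(uv[:,0]<345)
rod=lambda s:(np.median(P[s&(P[:,2]>.165)],0))
a,b=rod(L),rod(Rr); print('rods',a.round(4),b.round(4))
y=(b-a)[:2]/np.linalg.norm((b-a)[:2]); n=np.array([y[1],-y[0],0]); print('gauge yaw',np.degrees(np.arctan2(-y[0],y[1])))
p0=np.array([.666,.185,0])
o,dd=rays(c,uv[:1])
def z(u,v):
    o,D=rays(c,[(u,v)]); D=D[0]; return (o+D*((p0-o)@n)/(D@n))
for lo,hi in [(268,287),(291,310)]:
    zs=[]
    for u in range(lo,hi):
        col=g[195:235,u]; i=np.where(col>col.min()+0.5*(col.max()-col.min()))[0]
        # largest run
        w=col.astype(float)-55; w[w<25]=0; vc=195+(w>0).nonzero()[0].mean(); zs.append((u,z(u,vc)[2]*1e3, (w>0).sum(), np.median(d[int(vc)-1:int(vc)+2,u])))
    print(np.round([(q[0],q[1],q[2]) for q in zs],1).tolist()); print(np.median([q[1] for q in zs]))
for n_,s in (('L',L),('R',Rr)):
    Q=P[s&(uv[:,1]>205)&(uv[:,1]<228)]; print(n_,np.percentile(Q[:,2],[5,50,95]).round(4))
E
```

```text
rods [0.6557 0.1516 0.1835] [0.6671 0.2198 0.1834]
gauge yaw -9.462992925065972
[[268.0, 144.4, 11.0], [269.0, 144.5, 11.0], [270.0, 143.9, 10.0], [271.0, 143.9, 10.0], [272.0, 143.9, 10.0], [273.0, 144.0, 10.0], [274.0, 144.0, 10.0], [275.0, 144.0, 10.0], [276.0, 144.0, 10.0], [277.0, 144.1, 8.0], [278.0, 144.1, 8.0], [279.0, 144.1, 8.0], [280.0, 143.5, 7.0], [281.0, 143.6, 7.0], [282.0, 144.2, 6.0], [283.0, 144.3, 6.0], [284.0, 143.7, 5.0], [285.0, 143.7, 5.0], [286.0, 144.4, 4.0]]
144.0130423566865
[[291.0, 145.8, 4.0], [292.0, 146.4, 5.0], [293.0, 146.5, 5.0], [294.0, 145.9, 6.0], [295.0, 145.9, 6.0], [296.0, 146.5, 7.0], [297.0, 145.9, 8.0], [298.0, 146.0, 8.0], [299.0, 146.0, 8.0], [300.0, 146.0, 10.0], [301.0, 146.1, 10.0], [302.0, 146.1, 10.0], [303.0, 145.5, 11.0], [304.0, 145.5, 11.0], [305.0, 145.6, 11.0], [306.0, 145.6, 11.0], [307.0, 146.3, 12.0], [308.0, 146.3, 12.0], [309.0, 146.3, 12.0]]
146.01041613899108
L [0.1402 0.1487 0.157 ]
R [0.142  0.1529 0.1598]
```

The pointer is 2.0 mm low (144.0 vs 146.0), so it needs 4.6° more clockwise.

```bash
python3 - <<'E'
from h import *
k=[.5465,.204]; R=tool(33.2)
robot.goto([*k,.24],R); print(np.round(robot.read_qpos(),1)); robot.servo_line([*k,.050],speed=.15)
robot.move_gripper(0.0); print(robot.read_grip_width()*88,np.round(robot.read_force(),1),np.round(robot.read_ft_torque(),2))
q=np.array(robot.read_qpos()); q[5]-=4.6; robot.movej(q); robot.dwell(.2)
print(robot.read_qpos()[5]-q[5])
robot.move_gripper(1.0); robot.servo_line([*k,.24],speed=.2)
robot.goto([.525,.205,.25],tool(168,40,-12)); im=look('w4'); print(robot.read_t())
im,d,c=load('w4'); g=im.astype(int).max(2)
y=np.array([.0114,.0682]);y/=np.linalg.norm(y);n=np.array([y[1],-y[0],0]);p0=np.array([.666,.185,0])
for lo,hi in [(268,287),(291,310)]:
    zs=[]
    for u in range(lo,hi):
        i=np.where(g[195:235,u]>=80)[0]; o,D=rays(c,[(u,195+i.mean())]); D=D[0]; zs.append((o+D*((p0-o)@n)/(D@n))[2]*1e3)
    print(np.round(zs,1).tolist(),np.median(zs))
robot.goto([.525,.205,.25],tool(168,40,-12))
cv2.imwrite('pics/w4c.png',cv2.cvtColor(cv2.resize(im[150:260,230:400],None,fx=4,fy=4,interpolation=cv2.INTER_NEAREST),cv2.COLOR_RGB2BGR))
E
```

```text
[ 39.7  11.5 -10.2   0.1 -68.4  83.6]
13.884586554839402 [ 1.2 -1.2 -0.2] [-0.46 -0.34  0.01]
0.07898302483860675
25.2917
[146.1, 146.1, 146.2, 146.2, 146.2, 146.3, 146.3, 146.3, 146.4, 146.4, 146.4, 146.5, 146.5, 146.5, 145.9, 146.6, 146.6, 146.7, 146.1] 146.33065820156537
[146.2, 145.6, 145.7, 146.3, 146.4, 145.8, 145.8, 146.5, 145.9, 145.9, 145.9, 146.0, 146.0, 146.0, 146.1, 146.1, 146.2, 144.8, 144.2] 145.9802121277431
```

View pics/w4c.png

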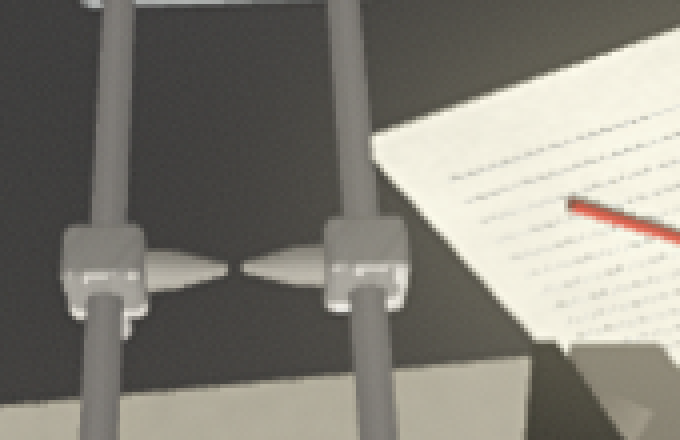

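Pointer tip at (286.8,216.9) and mark tip at (290.5,216.9) in the full picture: level within ~0.4 mm, at z ≈ 0.146. Next is the tray: a wrist look from above, measured by depth.

```bash
cat > tray.py <<'E'
from h import *
def tray(n):
    im,d,c=load(n); uv=np.argwhere(np.ones(d.shape,bool))[:,::-1]; P=pts(c,uv,d)
    near=(np.hypot(P[:,0]-.55,P[:,1]+.175)<.17)&(d.ravel()>.05)
    Q=P[near&(P[:,2]>.058)&(P[:,2]<.09)][:,:2]*1000
    tab=cv2.minAreaRect(Q.astype(np.float32))
    m=near&(P[:,2]>.030)&(P[:,2]<.048); ctr=np.array(tab[0])/1000
    m&=np.hypot(*(P[:,:2]-ctr).T)>.03
    rim=cv2.minAreaRect((P[m,:2]*1000).astype(np.float32))
    return tab,rim,cv2.boxPoints(rim),m.sum(),len(Q),np.median(P[m,2]),np.percentile(P[near&(P[:,2]>.058)&(P[:,2]<.09),2],95)
E
python3 - <<'E'
from tray import *
robot.servo_line([.515,.205,.31],speed=.25)
robot.goto([.47,-.17,.30],tool(-6)); im=look('w5'); print(robot.read_t(),np.round(robot.read_qpos(),1))
for n in ('w5','top'): print(tray(n))
print(robot.ik([.472,-.17,.15],tool(-6,22.8,174)),robot.ik([.472,-.17,.15],tool(174,22.8,174)))
E
```

```text
27.4 [  2.8   1.4 -14.    0.  -74.7  81.4]
(((436.3869323730469, -161.77052307128906), (8.856794357299805, 41.270748138427734), 84.04312896728516), ((566.5968627929688, -174.16070556640625), (160.5951690673828, 160.8536376953125), 39.405696868896484), array([[ 453.49774 , -162.99078 ],
       [ 555.6088  , -287.27765 ],
       [ 679.696   , -185.33063 ],
       [ 577.5849  ,  -61.043762]], dtype=float32), np.int64(2584), 271, np.float64(0.039621277170574926), np.float64(0.07588293559435066))
(((436.1643981933594, -164.0319366455078), (10.13813304901123, 41.59146499633789), 83.77336883544922), ((566.080810546875, -176.04180908203125), (159.85784912109375, 159.23373413085938), 39.46879577636719), array([[ 453.76895, -165.38736],
       [ 554.98706, -288.31116],
       [ 678.3927 , -186.69626],
       [ 577.17456,  -63.77246]], dtype=float32), np.int64(441), 65, np.float64(0.03866518058062218), np.float64(0.07662831583146353))
[  0.58451373  22.42013836 -10.08533935  -2.58480744 -80.16919343
  84.36759156] [  0.58451373  22.42013836 -10.08533935  -2.58480744 -80.16919343
 -95.63240844]
```

View pics/w5.png

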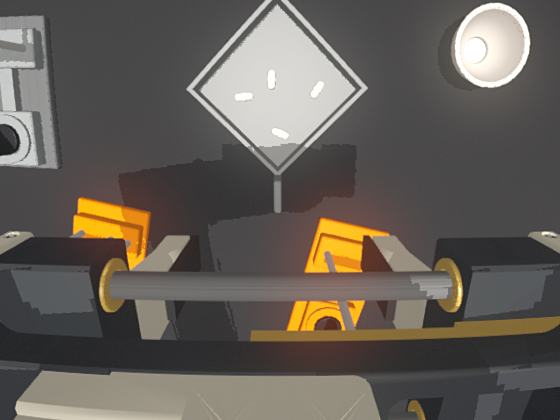

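The tray's near-corner tab is at (277,190) and the four bars lie on its floor. Its yaw is -5.6°, with the tab at (0.435,-0.1625) and the foot at (0.679,-0.186). The orange gauge behind it must stay untouched, so I'll check arm clearance on the way down.

```bash
python3 - <<'E'
from h import *
R=tool(-5.6); t=[.435,-.1625]
robot.goto([*t,.15],R); robot.servo_line([*t,.10],speed=.12)
im,d=robot.grab_frame('scene'); c=cam('scene'); uv=np.argwhere(d>0)[:,::-1]; P=pts(c,uv,d)
m=(P[:,0]>.24)&(P[:,0]<.37)&(P[:,1]>-.33)&(P[:,1]<-.16)&(P[:,2]>.235); print('arm low pts over orange bar',np.sort(P[m,2])[:5], m.sum())
m=(P[:,0]>.24)&(P[:,0]<.39)&(P[:,1]>-.33)&(P[:,1]<-.15)&(P[:,2]>.18)&(P[:,2]<.235); print('bar',P[m].min(0),P[m].max(0))
robot.servo_line([*t,.036],speed=.06)
print('F',np.round(robot.read_force(),1),robot.read_t())
E
```

```text
arm low pts over orange bar [] 0
bar [ 0.29977782 -0.29884379  0.1806246 ] [ 0.38984367 -0.24281782  0.22418389]
F [-1.1  0.7  0.8] 29.9
```

```bash
cat > arc.py <<'E'
from h import *
foot=np.array([.679,-.1865,0.]); T0=np.array([.435,-.1625,.036]); AX=174.4
b=np.radians(AX); K=np.array([np.sin(b),-np.cos(b),0])
def at(th): 
    M=cv2.Rodrigues(K*np.radians(th))[0]; return foot+M@(T0-foot), tool(-5.6,th,AX)
def tilt(ths,speed=.05):
    for th in ths:
        p,R=at(th); robot.servo_line(p,R,speed)
        print(round(th,2),np.round(robot.read_force(),1),np.round(robot.read_ft_torque(),2),np.round(np.array(robot.read_position())-p,4))
E
python3 - <<'E'
from arc import *
robot.move_gripper(0.0); print(robot.read_grip_width()*88,robot.read_finger_force(),np.round(robot.read_force(),1),robot.read_position())
TH=22.8
tilt(np.linspace(0,TH,9)[1:]); robot.dwell(1.0); print(np.round(robot.read_force(),1),robot.read_t())
im,d=robot.grab_frame('scene'); np.savez('s3',im=im,d=d)
wi=look('w6'); a=cv2.resize(im[185:285,140:280],None,fx=4,fy=4,interpolation=cv2.INTER_CUBIC)[:, :480]
ti,td=robot.grab_frame('top'); np.savez('t3',im=ti,d=td)
A=np.zeros((600,800,3),np.uint8); A[:400,:480]=a; A[:400,480:]=cv2.resize(ti[130:230,290:370],None,fx=4,fy=4); A[400:,:267]=cv2.resize(wi,(267,200)); save('tilt',A)
E
```

```text
9.649233698012695 30.000343322753906 [0.3 0.2 0. ] [ 0.43502618 -0.162493    0.03600113]
2.85 [ 0.3  0.8 -1.4] [-0.   -0.38  0.02] [-0.0003  0.0001 -0.0005]
5.7 [ 0.2 -0.6 -2.1] [-0.09 -0.57 -0.05] [-0.0005  0.0001 -0.0006]
8.55 [ 0.6  0.1 -1.8] [-0.11 -0.66  0.02] [-0.0005  0.0001 -0.0006]
11.4 [ 0.7 -0.2 -2.7] [-0.08 -0.78  0.06] [-0.0005  0.0001 -0.0006]
14.25 [ 0.3  0.1 -1.5] [-0.1  -0.97 -0.02] [-0.0005  0.0001 -0.0006]
17.1 [-0.2  0.3 -2.3] [-0.11 -1.04  0.01] [-0.0004  0.0001 -0.0006]
19.95 [-0.3 -0.4 -2.6] [-0.17 -1.24 -0.02] [-0.0003  0.0001 -0.0005]
22.8 [-0.2 -0.5 -2.7] [-0.22 -1.44  0.04] [-0.0003  0.0001 -0.0005]
[ 0.3 -0.1 -4.1] 35.2917
```

View pics/tilt.png

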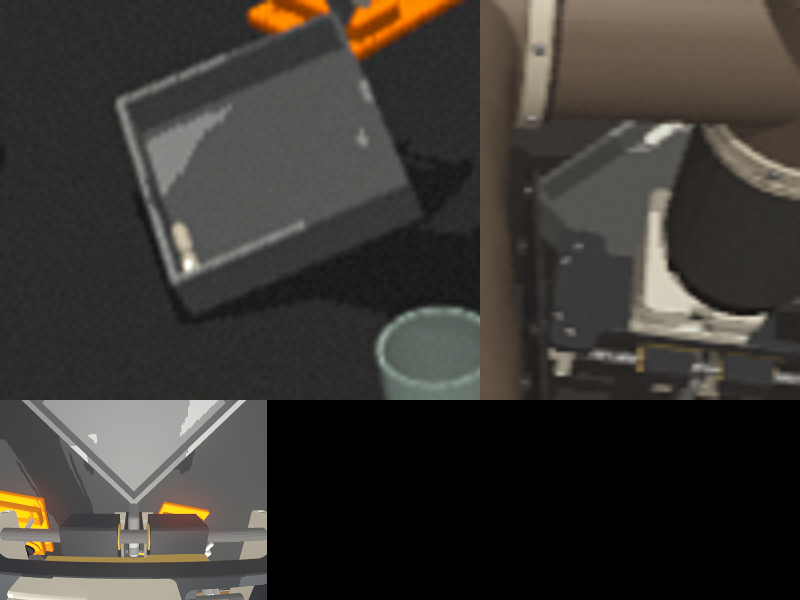

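The tray is tilted and the force is low. The scene crop shows at least two bars at the drain corner (crop (180,240) and (188,265)), with the near wall hiding others and two small bright specks on the +y wall. I'll check numerically in the tray frame using depth.

```bash
python3 - <<'E'
from arc import *
M=cv2.Rodrigues(K*np.radians(22.8))[0]; y=np.radians(-5.6)
B=M@np.array([[np.cos(y),-np.sin(y),0],[np.sin(y),np.cos(y),0],[0,0,1]])   # tray axes in world
for n in ('s3','t3','w6'):
    z=np.load(n+'.npz'); im,d=z['im'],z['d']
    c=cam('wrist',(z['p'],z['R'])) if n=='w6' else cam({'s3':'scene','t3':'top'}[n])
    uv=np.argwhere(d>.02)[:,::-1]; L=(pts(c,uv,d)-foot)@B+[.113,0,0]
    ins=(abs(L[:,0])+abs(L[:,1])<.100)
    fl=ins&(abs(L[:,2]-.005)<.004); A=np.c_[L[fl][:,:2],np.ones(fl.sum())]
    if fl.sum()>50:
        co=np.linalg.lstsq(A,L[fl,2],rcond=None)[0]; print(n,'floor fit',fl.sum(),'slopes',co[:2].round(4),'z mm at ctr',co[2]*1e3)
    ins=(abs(L[:,0])+abs(L[:,1])<.108)
    hi=ins&(L[:,2]>.009)&(L[:,2]<.03)&(im[uv[:,1],uv[:,0]].min(1)>110); lab=np.zeros(d.shape,np.uint8); lab[uv[hi,1],uv[hi,0]]=1
    k,cc,st,ce=cv2.connectedComponentsWithStats(lab)
    for i in range(1,k):
        if st[i,4]>4:
            s=cc[uv[:,1],uv[:,0]]==i; print(n,'white',ce[i].round(0),st[i,4],(L[s].mean(0)*1e3).round(0),'ext',(np.ptp(L[s],axis=0)*1e3).round(0))
    for s in ((231,208),(230,219)) if n=='s3' else []:
        j=np.where((uv==s).all(1))[0]; print('speck',s,im[s[1],s[0]],(L[j]*1e3).round(0))
E
```

```text
s3 floor fit 1711 slopes [-0.0034 -0.0001] z mm at ctr 5.190839369689037
s3 white [186. 246.] 41 [ 73. -24.  14.] ext [28. 30. 10.]
speck (231, 208) [135 137 132] [[-55.  55.  42.]]
speck (230, 219) [139 139 135] [[-43.  47.   5.]]
t3 floor fit 467 slopes [-0.0046 -0.0012] z mm at ctr 4.650617035535186
t3 white [335. 163.] 27 [76. 21. 13.] ext [19. 23.  7.]
w6 floor fit 33852 slopes [-0.0012  0.0015] z mm at ctr 4.9518661724347375
w6 white [478.   1.] 22 [   1. -104.   12.] ext [2. 2. 6.]
w6 white [453.  32.] 6 [-17. -88.  19.] ext [2. 2. 5.]
w6 white [371. 112.] 1405 [-59. -46.  20.] ext [87. 86. 21.]
w6 white [172.  95.] 27 [-50.  57.  22.] ext [ 4.  5. 17.]
w6 white [216. 137.] 550 [-72.  36.  21.] ext [45. 45. 21.]
w6 white [263. 183.] 12 [-97.  11.  23.] ext [3. 3. 8.]
w6 white [267. 190.] 5 [-99.   8.  27.] ext [2. 2. 2.]
w6 white [272. 191.] 10 [-102.    6.   20.] ext [4. 4. 5.]
```

The floor fit confirms the tilt within ~0.2°, putting the tab middle at about 146 mm. The bars lie in two end-to-end pairs along the two drain-corner walls. The -y run covers about 13–55 mm from the corner and the +y run about 14–46 mm, so all four are there. One last check that they're at rest, then I hand in.

```bash
python3 - <<'E'
from h import *
robot.dwell(.7)
for n,f,s in (('scene','s3',np.s_[225:260,170:205]),('top','t3',np.s_[155:172,322:345])):
    im,_=robot.grab_frame(n); print(n,np.abs(im[s].astype(int)-np.load(f+'.npz')['im'][s]).max(2).mean().round(2),np.abs(im[s].astype(int)-np.load(f+'.npz')['im'][s]).max())
print(robot.read_t(),robot.read_grip_width()*88,np.round(robot.read_position(),4))
print(robot.job_done())
E
```

```text
scene 2.94 12
top 1.45 5
36.2417 9.617694749939195 [ 0.468  -0.1657  0.1282]
the job is handed in; nothing more can be done
None
```

I handed in the job at 36 s. The pointer was within about 0.4 mm of the mark, and the tray was held tilted on its drain foot with the tab middle at about 146 mm, the pointer's height. By depth reading, all four bars were at rest in the low corner, though part of that corner was hidden from the cameras.

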